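Shim the rocking sewing machine cradle

TASK

The sewing machine's cradle rocks because its ball foot hangs clear of the bench. Slide brass shims flat under the ball foot one by one, stacked squarely on each other, and stop as soon as the foot rests firmly on the stack, without jacking the machine up; then push down gently on the yellow pad to check that it no longer sinks, and let go. Leave the spare shims lying flat and clear of the foot, don't force anything, and don't disturb the oil bottle, bobbin cup and screwdriver.

Things in the scene. Friction and masses are not known exactly. Their poses are not given: they have to be found in the camera images.
- stand: Green sewing machine (400 mm long, 320 mm high) on an aluminium cradle with rubber feet. Origin on the bench straight under its ball foot; +y points from the ball foot to the machine. Shims slide in along +y from the free -y side. The foot hangs under a flat arm, 50 mm wide, 44 to 56 mm above the bench, running from y = -25 mm to the machine bed at y = +110 mm.
- under_foot (a point): Point on the bench straight under the ball foot, a black rubber ball of 40 mm diameter. Its screw is seized at one of two heights: the gap from bench to ball is about 8.5 mm (takes two shims) or 13.5 mm (takes three); which one cannot be told beforehand. The last shim goes in tight and raises the foot about 1.5 mm; one too many would raise it over 6 mm.
- rock_axis (a point): Point between the two main rubber feet, 34 mm above the bench, 300 mm along +y from the ball foot. The cradle rocks about a line through it along the stand's x axis and springs back to level: the pad gives about 1 mm per 1.2 N, up or down, until the foot meets what is under it.
- pad (a point): Centre of the top face of the round yellow press pad (48 mm diameter), straight above the ball foot, 62 mm above the bench when the cradle is level. It moves with the cradle.
- mat: Red mat, 240 x 250 mm and 3 mm thick, fixed to the bench, on which the shims lie at the start. Origin at the centre of its underside.
- shim0: One of four identical flat brass shims, 36 mm (x) by 100 mm (y) by 5 mm thick, 0.15 kg. Origin at the centre of its underside; y is its long axis, z up.
- shim1: One of four identical flat brass shims, 36 mm (x) by 100 mm (y) by 5 mm thick, 0.15 kg. Origin at the centre of its underside; y is its long axis, z up.
- shim2: One of four identical flat brass shims, 36 mm (x) by 100 mm (y) by 5 mm thick, 0.15 kg. Origin at the centre of its underside; y is its long axis, z up.
- shim3: One of four identical flat brass shims, 36 mm (x) by 100 mm (y) by 5 mm thick, 0.15 kg. Origin at the centre of its underside; y is its long axis, z up.
- oil: Small oil bottle, 44 mm diameter, 110 mm high, standing. Origin at the centre of its underside. A bystander.
- bobbin_cup: Blue open plastic cup, 70 mm rim diameter, 60 mm high. Origin at the centre of its underside. A bystander.
- screwdriver: Screwdriver, about 190 mm long, red handle 26 mm thick, lying on the bench along its x axis, handle to -x. Origin near its middle, on the bench. A bystander.
Things that resemble listed ones, but are neither listed nor needed, are in the scene too. What is shaped like the shim1 but red is not meant. What is shaped like the shim2 but green is not meant.

How it is judged:
By the outcome, as a careful person would: the job done as asked, in the order asked, and still so for the second after the job is handed in, with the robot touching nothing.
It also fails if it takes over 72 s, if anything falls off the work surface, if the arm or the gripper's body presses on something with over 40 N, if the wrist force passes 120 N, or if a joint passes its speed limit or range.

ROBOT

A 6-joint arm with a two-finger parallel gripper is mounted at the origin on the work surface. World frame = base frame: x ahead of the robot, y to its left, z up, the work surface at z = 0. Lengths are in m, angles in rad, forces in N, time in s.
With the tool pointing down it reaches from about 0.25 to 0.775 m from the base axis. Payload 4 kg.
Tool frame: the origin (TCP) lies at the very end of the fingers, on their centre line; the grasp point (between the pads) lies ctrl.tcp_to_grasp behind it (ctrl.tcp_to_grasp is the distance from the TCP to the grasp point, in m); z points along the fingers, y is the line along which they close (so a half turn about z gives the same grasp; the last joint's range is limited). The gripper opens to 85 mm and grips with 20 to 120 N. Pads are 22 mm wide; open, the fingers measure 114 mm over their backs; the gripper's body (76 mm by 85 mm) begins 54 mm behind the grasp point. The pads swing forward as they close: fully open they stand 13 mm farther back than shut.
Start: joints at [1.048, 0.087, 1.371, -0, 1.684, -0.103], TCP at [0.224, 0.502, 0.231] pointing down, gripper open.
Joint ranges: [-3.1, 3.1], [-0.76, 2.03], [0.27, 2.55], [-1.08, 4.22], [0.17, 2.65], [-2.57, 2.57]. Speed limits (rad/s): [2.79, 2.79, 3.14, 3.14, 3.14, 3.14].

INTERFACE

Orientations are given as [roll, pitch, yaw] about the fixed x, y, z axes, in that order (R = Rz(yaw) Ry(pitch) Rx(roll)).
In Python, from bench import ctrl gives the robot as it stands. Calls block until the motion is done:
- ctrl.move_pose(position, orientation): joint-space move of the TCP to a pose.
- ctrl.move_straight(position, orientation=None, feed=0.15, f_stop=None): straight line of the TCP; orientation=None keeps the orientation; feed is the mean speed in m/s. With f_stop (N) it stops when the force on the tool has changed by that much, and returns True; else False.
- ctrl.set_joints(angles): joint-space move.
- ctrl.gripper_to(opening): finger opening in m; the grip force is fixed at half the most; returns when the fingers have stopped.
- ctrl.dwell(seconds).
- ctrl.solve_ik(position, orientation): joint angles nearest the present ones, or None.
- ctrl.state(): the state.
- ctrl.camera(name): name is "scene" or "top" or "wrist"; returns a dict with "image" (480x640x3 uint8, blue, green, red), "intrinsics" (3x3 intrinsics, pixels), "world_from_camera" (4x4, takes a point from camera to world coordinates); the wrist camera has in their place "T_tool_cam" (4x4, takes a point from camera to tool coordinates, whose origin is the TCP and whose axes are the flange's). Camera axes: x right, y down, z forward; pixel columns grow to the right and rows downward; lengths in m; the calibration is good to about 2 mm. A picture is of the moment at which its call begins: read the wrist's pose just before it. There is no depth.
A pose or a line that the arm cannot do raises ctrl.IKError and nothing moves.
- ctrl.close_job(): hands the job in; it is judged then, once.
The state is a dict: "clock": time; "qpos": joint angles; "joint_vel": joint speeds; "effort": joint torques, N m; "position": TCP position; "tcp_rot": TCP orientation; "contact_force": force on the tool from outside, world axes, zero at the start; "wrist_torque": the same for the moment, N m; "gripper_width": finger opening in m; "grasp_force": force on a finger pad.
Only numpy, scipy, OpenCV 4.12 (cv2) and the standard library are available. Lean on these libraries where they do the work, as an engineer would, in place of code of your own. Each camera call takes 0.05 s, during which the arm holds its last target. There are 200 camera calls.

## Working session

There is one attempt and no reset: what is moved stays moved. The work goes in short steps, each a Python script; the robot and the scene stay as the last script left them, time stands still between calls to the robot, and variables do not carry over. Pictures are saved under pics/ and viewed, at most 10 in all, crops included, and the job is handed in when it is done.

```bash
ls; mkdir -p pics; python3 - <<'E'
from bench import ctrl
import cv2,numpy as np
for n in ["top","scene"]:
    c=ctrl.camera(n); cv2.imwrite(f"pics/{n}0.png",c["image"]); print(n,c["intrinsics"].tolist() if hasattr(c["intrinsics"],'tolist') else c["intrinsics"]);print(np.round(c["world_from_camera"],4))
print(ctrl.tcp_to_grasp, {k:np.round(v,3) for k,v in ctrl.state().items()})
E
```

```text
pics
top [[464.988788070015, 0.0, 322.60875943547904], [0.0, 464.988788070015, 246.32874463856948], [0.0, 0.0, 1.0]]
[[ 0.0287 -0.994   0.1054  0.3705]
 [-0.9996 -0.028   0.0079  0.044 ]
 [-0.0049 -0.1056 -0.9944  1.2262]
 [ 0.      0.      0.      1.    ]]
scene [[570.7432738370516, 0.0, 323.0267662080785], [0.0, 570.7432738370516, 233.91122870712246], [0.0, 0.0, 1.0]]
[[ 0.2168  0.679  -0.7014  1.524 ]
 [ 0.9762 -0.1429  0.1634 -0.1883]
 [ 0.0107 -0.7201 -0.6938  1.0733]
 [ 0.      0.      0.      1.    ]]
0.0187 {'clock': np.float64(0.1), 'qpos': array([ 1.048,  0.088,  1.372, -0.   ,  1.684, -0.103]), 'joint_vel': array([-0.001, -0.002, -0.004,  0.001, -0.001,  0.001]), 'effort': array([ 2.0000e-03, -3.5301e+01, -3.1422e+01, -0.0000e+00,  8.0000e-03,
        0.0000e+00]), 'position': array([0.224, 0.502, 0.23 ]), 'tcp_rot': array([-3.14 , -0.   ,  2.722]), 'contact_force': array([ 0.526, -0.053, -0.628]), 'wrist_torque': array([-0.034, -0.024, -0.007]), 'grasp_force': np.float64(0.0), 'gripper_width': np.float64(0.086)}
```

View pics/top0.png

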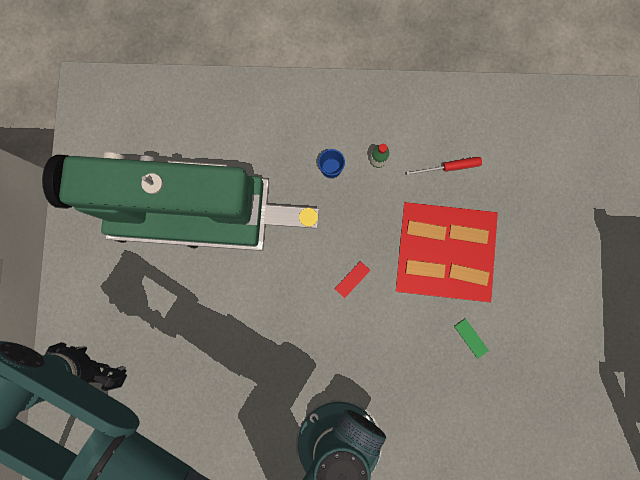

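View pics/scene0.png

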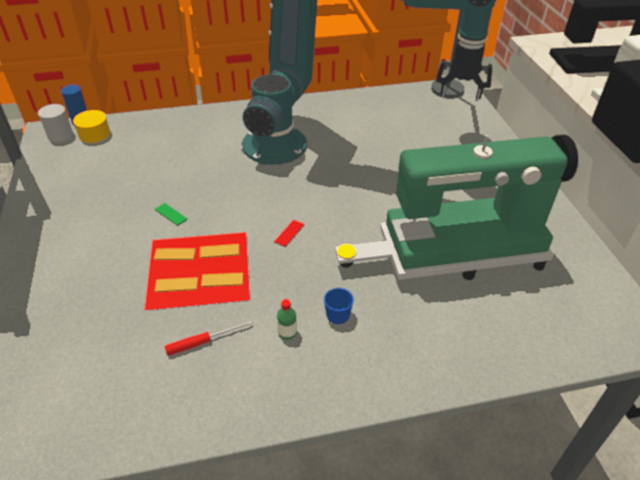

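The top view shows the pad at about (309,217), four orange shims on the red mat around (427,231), (469,235), (426,269) and (470,274), and the stand's +y axis pointing image-left. The scene view shows the insertion corridor is clear: the cup, oil bottle and screwdriver lie off to the +x side.

```bash
cat > h.py <<'E'
import numpy as np,cv2
def ray(cam,uv,z,T=None):
    T=np.array(cam["world_from_camera"]) if T is None else T
    d=T[:3,:3]@np.linalg.solve(np.array(cam["intrinsics"]),[uv[0],uv[1],1.])
    return T[:3,3]+d*(z-T[2,3])/d[2]
E
python3 - <<'E'
from bench import ctrl
from h import *
c=ctrl.camera("top"); im=c["image"]; hsv=cv2.cvtColor(im,cv2.COLOR_BGR2HSV)
def blobs(lo,hi,z,amin):
    m=cv2.inRange(hsv,lo,hi); n,l,s,ce=cv2.connectedComponentsWithStats(m)
    for i in range(1,n):
        if s[i,4]<amin: continue
        ys,xs=np.where(l==i); P=np.array([ray(c,(x,y),z)[:2] for x,y in zip(xs,ys)])
        mu=P.mean(0); w,V=np.linalg.eigh(np.cov(P.T)); v=V[:,1]*np.sign(V[1,1])
        print(s[i,4],ce[i].round(1),mu.round(4),"yaw",round(np.degrees(np.arctan2(-v[0],v[1])),2),"size",np.sqrt(12*w).round(4), hsv[int(ce[i][1]),int(ce[i][0])])
print("shims");blobs((10,80,120),(22,255,255),.008,100)
print("pad");blobs((23,100,120),(35,255,255),.062,60)
cv2.imwrite("pics/crop1.png",cv2.resize(im[140:260,95:335],None,fx=3.3,fy=3.3,interpolation=cv2.INTER_CUBIC))
E
```

```text
shims
520 [426.3 230.1] [ 0.5505 -0.2188] yaw -8.52 size [0.0366 0.1002] [ 16 148 201]
518 [468.6 233.9] [ 0.5434 -0.3304] yaw -7.69 size [0.0364 0.0998] [ 16 150 201]
536 [425.2 268.6] [ 0.4485 -0.2165] yaw -5.51 size [0.0368 0.0997] [ 16 148 207]
534 [468.9 274.4] [ 0.4366 -0.3307] yaw -11.74 size [0.0366 0.1   ] [ 16 148 205]
pad
251 [307.8 216.7] [0.5684 0.093 ] yaw 3.13 size [0.0393 0.0399] [ 24 156 237]
```

View pics/crop1.png

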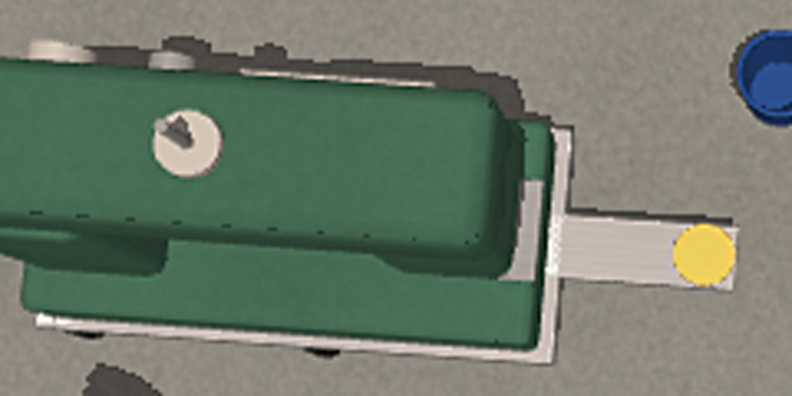

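The crop shows the plate's near edge running from (37,325) to (548,362), the arm's edge from (557,277) to (733,290), and the pad centred at (704,254).

```bash
python3 - <<'E'
from bench import ctrl
from h import *
c=ctrl.camera("top")
px=lambda u,v:(u/3.3+95-.35,v/3.3+140-.35)
def yaw(a,b,z):
    d=(ray(c,px(*a),z)-ray(c,px(*b),z))[:2]; return np.degrees(np.arctan2(-d[0],d[1]))
print(yaw((37,325),(548,362),.05),yaw((557,277),(733,290),.056),yaw((562,213),(735,224),.056))
print("arm end mid",ray(c,px(734.5,257),.056),"pad",ray(c,(308,216.6),.062))
s=ctrl.camera("scene"); hsv=cv2.cvtColor(s["image"],cv2.COLOR_BGR2HSV)
m=cv2.inRange(hsv[220:280,320:370],(23,100,120),(35,255,255)); ys,xs=np.where(m); 
print("scene pad bbox",xs.min()+320,xs.max()+320,ys.min()+220,ys.max()+220, ray(s,(xs.mean()+320,ys.mean()+220),.062))
m=cv2.inRange(hsv,(10,80,120),(22,255,255));n,l,st,ce=cv2.connectedComponentsWithStats(m)
for i in range(1,n):
    if 300<st[i,4]<1500 and ce[i][1]>230 and ce[i][0]<300: print(ce[i],st[i,4],ray(s,ce[i],.008).round(4))
# reach
for y in (2.,3.,4.,0.,-3.):
  pass
psi=np.radians(-3)
for p,yw in [((.5684,.093,.0),psi),((.57,-.02,0.0),psi),((.55,-.26,0),-.15),((.543,-.37,0),-.13),((.448,-.26,0),-.1)]:
  for o in (np.pi/2,-np.pi/2):
    q=ctrl.solve_ik(p,[np.pi,0,yw+o]); print(p,o,None if q is None else np.round(q,2))
E
```

```text
-2.5376923778993574 -2.661953080189217 -2.0995246532638108
arm end mid [0.56790209 0.06914931 0.056     ] pad [0.56862086 0.09247601 0.062     ]
scene pad bbox 337 355 244 257 [0.57099706 0.09317388 0.062     ]
[218.94419643 250.47991071] 448 [ 0.4519 -0.2162  0.008 ]
[174.56102784 253.59314775] 467 [ 0.4395 -0.3293  0.008 ]
[221.63249516 279.35009671] 517 [ 0.5537 -0.2186  0.008 ]
[175.85471698 284.20943396] 530 [ 0.5464 -0.3298  0.008 ]
(0.5684, 0.093, 0.0) 1.5707963267948966 [ 0.06  0.3   1.6  -0.    1.24  0.12]
(0.5684, 0.093, 0.0) -1.5707963267948966 None
(0.57, -0.02, 0.0) 1.5707963267948966 [-0.13  0.29  1.61 -0.    1.24 -0.08]
(0.57, -0.02, 0.0) -1.5707963267948966 None
(0.55, -0.26, 0) 1.5707963267948966 [-0.53  0.36  1.51  0.    1.26 -0.38]
(0.55, -0.26, 0) -1.5707963267948966 None
(0.543, -0.37, 0) 1.5707963267948966 [-0.68  0.46  1.38  0.    1.3  -0.55]
(0.543, -0.37, 0) -1.5707963267948966 None
(0.448, -0.26, 0) 1.5707963267948966 [-0.64  0.18  1.74  0.    1.21 -0.54]
(0.448, -0.26, 0) -1.5707963267948966 None
```

```bash
cat >> h.py <<'E'
from scipy.spatial.transform import Rotation as Ro
def wristT(st,w):
    T=np.eye(4);T[:3,:3]=Ro.from_euler('xyz',st["tcp_rot"]).as_matrix();T[:3,3]=st["position"];return T@np.array(w["T_tool_cam"])
E
python3 - <<'E'
from bench import ctrl
from h import *
O=lambda d:[np.pi,0,np.pi/2+np.radians(d)]
ctrl.move_straight([.46,-.08,.28],O(-2.5),feed=.35)
st=ctrl.state(); w=ctrl.camera("wrist"); cv2.imwrite("pics/w1.png",w["image"])
print(st["clock"],st["position"],st["tcp_rot"],np.round(w["T_tool_cam"],4).tolist(),w["intrinsics"])
T=wristT(st,w); np.savez("w1.npz",T=T,K=w["intrinsics"])
for uv in [(0,0),(639,0),(0,479),(639,479)]: print(uv,ray(w,uv,0,T).round(3))
E
```

```text
2.2 [ 0.45959458 -0.07904109  0.28011282] [ 3.14156303e+00 -3.34455255e-04  1.52868134e+00] [[0.0007, -0.9606, -0.278, 0.07], [1.0, 0.0009, -0.0004, 0.0002], [0.0006, -0.278, 0.9606, -0.143], [0.0, 0.0, 0.0, 1.0]] [[424.36710757   0.         322.64368233]
 [  0.         424.36710757 234.8237597 ]
 [  0.           0.           1.        ]]
(0, 0) [0.178 0.099 0.   ]
(639, 0) [0.749 0.075 0.   ]
(0, 479) [ 0.043 -0.431  0.   ]
(639, 479) [ 0.838 -0.464  0.   ]
```

View pics/w1.png

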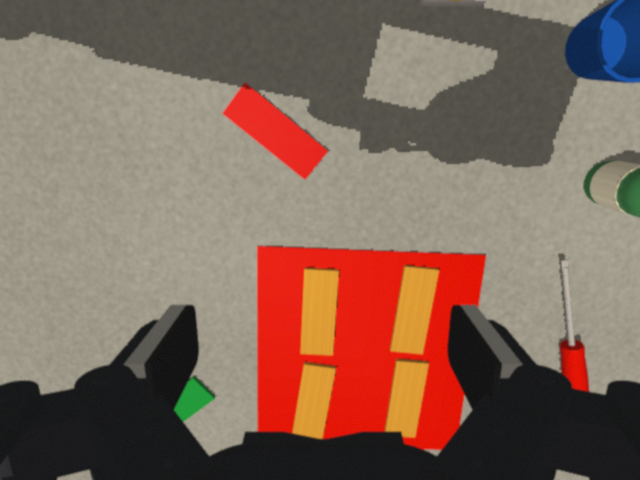

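The wrist view shows the two front shims fully, at corners (304,267)–(335,355) and (407,266)–(428,353). The pad is just off the top of the frame, so I'll shift +y to measure it.

```bash
python3 - <<'E'
from bench import ctrl
from h import *
O=lambda d:[np.pi,0,np.pi/2+np.radians(d)]
d=np.load("w1.npz"); w={"intrinsics":d["K"]}
for cs in [[(304,267),(339,270),(335,355),(300,354)],[(407,266),(439,268),(428,353),(391,351)]]:
    P=np.array([ray(w,p,.008,d["T"])[:2] for p in cs]); v=P[0]+P[1]-P[2]-P[3]
    print(P.mean(0).round(4),np.degrees(np.arctan2(-v[0],v[1])).round(2),np.linalg.norm(v)/2)
ctrl.move_straight([.57,.0,.28],O(-2.5),feed=.35)
st=ctrl.state(); w=ctrl.camera("wrist"); im=w["image"]; cv2.imwrite("pics/w2.png",im); T=wristT(st,w); np.savez("w2.npz",T=T,K=w["intrinsics"])
m=cv2.inRange(cv2.cvtColor(im,cv2.COLOR_BGR2HSV),(22,100,60),(36,255,255)); ys,xs=np.where(m)
print(st["clock"],len(xs),xs.min(),xs.max(),ys.min(),ys.max(),ray(w,(xs.mean(),ys.mean()),.062,T))
E
```

```text
[ 0.4505 -0.2162] -4.92 0.10167943646597653
[ 0.5542 -0.218 ] -7.15 0.10044327743204733
2.7917 2903 288 538 52 306 [0.57007447 0.09313852 0.062     ]
```

View pics/w2.png

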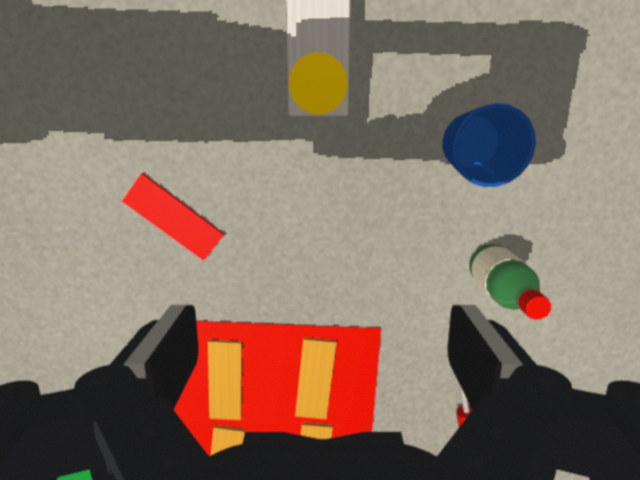

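The wrist view shows the pad at (318,83) and the arm vertical in the image at columns 288–348, so the tool yaw matches the stand. The foot is at about (0.570, 0.093), yaw -2.4°. Next I'll pick the first shim.

```bash
cat >> h.py <<'E'
from bench import ctrl
O=lambda d:[np.pi,0,np.pi/2+np.radians(d)]
SH={1:(.4503,-.2165,-5.2),2:(.5535,-.2185,-7.8),3:(.438,-.330,-11.7)}
FOOT=np.array([.570,.093]);YAW=-2.4
def loc(x,y,z):   # stand frame -> world
    a=np.radians(YAW);return [FOOT[0]+np.cos(a)*x-np.sin(a)*y,FOOT[1]+np.sin(a)*x+np.cos(a)*y,z]
GR=-.039
def say(t):
    s=ctrl.state();print(t,round(s["clock"],2),s["position"].round(4),"F",s["contact_force"].round(2),"w",round(float(s["gripper_width"]),4),"g",round(float(s["grasp_force"]),1))
def above(i,z):
    x,y,d=SH[i];a=np.radians(d);return [x-np.sin(a)*GR,y+np.cos(a)*GR,z]
E
python3 - <<'E'
from h import *
ctrl.gripper_to(.046)
ctrl.move_straight(above(1,.06),O(SH[1][2]),feed=.3)
ctrl.move_straight(above(1,.015),feed=.15); ctrl.dwell(.1); say("pre")
r=ctrl.move_straight(above(1,-.006),feed=.025,f_stop=3); say(r)
z=ctrl.state()["position"][2]
ctrl.move_straight(above(1,z+.0015),feed=.03); ctrl.gripper_to(.0); say("closed")
E
```

```text
pre 5.22 [ 0.448  -0.2557  0.0166] F [-0.22 -0.37  0.75] w 0.046 g 0.0
True 5.82 [ 0.4467 -0.2553  0.0007] F [-0.88 -0.45  4.66] w 0.0457 g 2.0
closed 6.33 [ 0.4472 -0.2555  0.0025] F [0.86 0.37 2.78] w 0.0334 g 60.5
```

```bash
cat >> h.py <<'E'
def insert(zpre,zmin,off,fs=4,dz=.0006,feed=.06):
    ctrl.move_straight(loc(0,GR-.12,zpre),O(YAW),feed=.28); ctrl.dwell(.1); say("pre")
    r=ctrl.move_straight(loc(0,GR-.12,zmin),feed=.025,f_stop=2.5); say(f"down {r}")
E
python3 - <<'E'
from h import *
p=ctrl.state()["position"]
ctrl.move_straight([p[0],p[1],.05],feed=.12)
insert(.02,-.002,0)
c=ctrl.camera("scene"); cv2.imwrite("pics/s1.png",cv2.resize(c["image"][190:340,140:420],None,fx=2.8,fy=2.8,interpolation=cv2.INTER_CUBIC))
E
```

```text
pre 7.93 [ 0.5627 -0.0673  0.02  ] F [-1.   -0.02 -1.99] w 0.0338 g 59.8
down True 8.7 [ 5.63e-01 -6.58e-02 -5.00e-04] F [-0.24 -0.53  4.02] w 0.0336 g 61.8
```

View pics/s1.png

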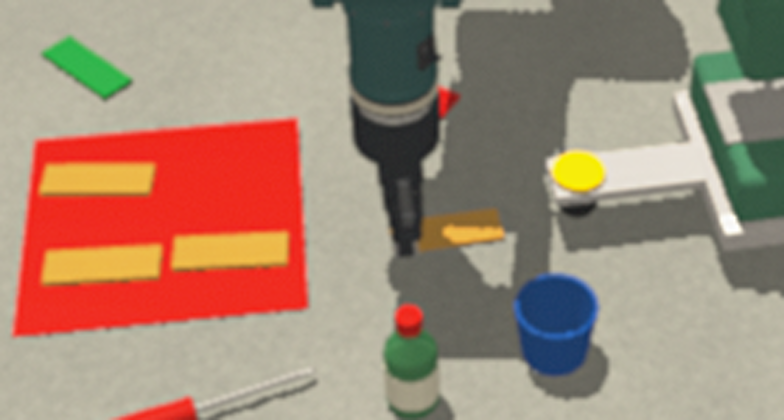

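The shim is held flat in the corridor, in line with the foot. Now I'll insert it.

```bash
cat >> h.py <<'E'
def slide(z,fs,feed=.08,zrel=None):
    ctrl.move_straight(loc(0,GR-.12,z),O(YAW),feed=.03)
    ctrl.move_straight(loc(0,GR-.055,z),O(YAW),feed=.1)
    r=ctrl.move_straight(loc(0,GR,z),O(YAW),feed=feed,f_stop=fs); say(f"slid, stop={r}")
    return r
def release(z,zrel):
    ctrl.move_straight(loc(0,GR,zrel),O(YAW),feed=.03)
    ctrl.gripper_to(.050); say("released")
    ctrl.move_straight(loc(0,GR-.065,z+.003),O(YAW),feed=.15)
def pick(i):
    ctrl.move_straight(loc(0,GR-.085,.06),O(YAW),feed=.25)
    ctrl.gripper_to(.046)
    ctrl.move_straight(above(i,.06),O(SH[i][2]),feed=.3)
    ctrl.move_straight(above(i,.012),feed=.15); ctrl.dwell(.1)
    r=ctrl.move_straight(above(i,-.006),feed=.025,f_stop=3); say(f"touch {r}")
    z=ctrl.state()["position"][2]
    ctrl.move_straight(above(i,.0023),feed=.03); ctrl.gripper_to(.0); say("closed")
    ctrl.move_straight(above(i,.05),feed=.12)
E
python3 - <<'E'
from h import *
r=slide(.0005,8)
if not r:
    release(.0005,-.0003)
    pick(2); say("lifted")
    insert(.025,.0042,0)
E
```

```text
slid, stop=False 10.63 [5.684e-01 5.420e-02 5.000e-04] F [ 0.56  0.17 -1.36] w 0.0331 g 59.8
released 11.19 [ 0.5686  0.0539 -0.    ] F [-0.05  0.22 -0.65] w 0.05 g 0.0
touch True 14.38 [ 0.5483 -0.2573  0.0007] F [-1.39 -0.55  3.43] w 0.0463 g 1.8
closed 14.89 [ 0.5485 -0.2573  0.0025] F [1.06 0.28 1.86] w 0.0335 g 60.6
lifted 15.44 [ 0.5478 -0.257   0.0495] F [ 0.09 -0.07 -2.88] w 0.0338 g 59.8
pre 16.38 [ 0.5635 -0.0675  0.0251] F [-0.56 -0.69 -1.31] w 0.0338 g 59.8
down False 17.37 [ 0.5635 -0.0659  0.0044] F [ 0.9   0.   -1.32] w 0.0335 g 59.8
```

```bash
python3 - <<'E'
from h import *
st=ctrl.state(); 
r=slide(.0053,10,feed=.05); ctrl.dwell(.2); say("in")
c=ctrl.camera("scene"); cv2.imwrite("pics/s2.png",cv2.resize(c["image"][200:310,250:400],None,fx=5,fy=5,interpolation=cv2.INTER_CUBIC))
E
```

```text
slid, stop=False 19.67 [0.5682 0.0546 0.0052] F [-0.04  1.63 -1.81] w 0.0334 g 59.8
in 19.87 [0.5682 0.0543 0.0052] F [-0.28  1.11 -2.12] w 0.0334 g 59.8
```

View pics/s2.png

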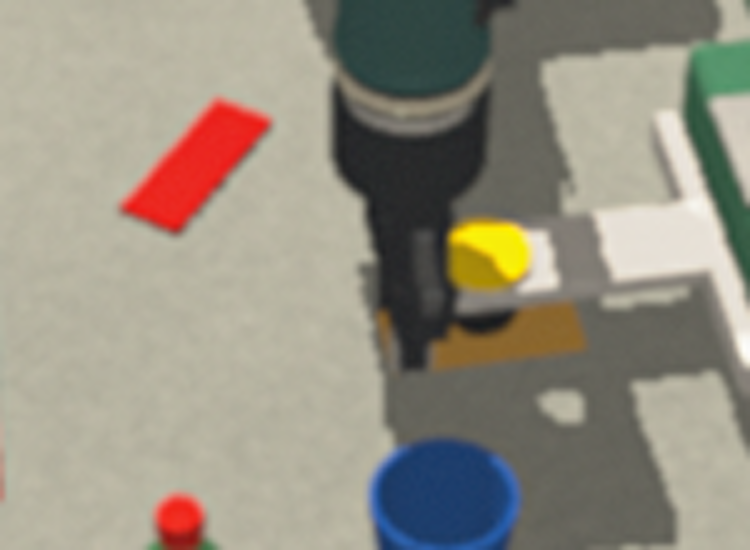

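```bash
cat >> h.py <<'E'
def press(fs=4):
    ctrl.move_straight(loc(0,GR-.075,.10),O(YAW),feed=.25)
    ctrl.gripper_to(0)
    ctrl.move_straight(loc(0,0,.085),O(YAW),feed=.2)
    ctrl.move_straight(loc(0,0,.067),feed=.06); ctrl.dwell(.2); say("pre")
    r=ctrl.move_straight(loc(0,0,.057),feed=.012,f_stop=fs); say(f"press {r}")
    ctrl.dwell(.2); say("hold")
    z=ctrl.state()["position"][2]
    ctrl.move_straight(loc(0,0,.085),feed=.05)
    return z
E
python3 - <<'E'
from h import *
release(.0053,.0046)
print(press())
E
```

```text
released 20.48 [0.5689 0.0538 0.0052] F [ 0.6  -0.12  0.14] w 0.05 g 0.0
pre 23.48 [0.5703 0.093  0.0674] F [ 0.42 -0.73  0.36] w -0.0 g 0.0
press True 23.96 [0.5701 0.093  0.0633] F [-1.07 -0.45  3.64] w -0.0001 g 1.9
hold 24.16 [0.5702 0.093  0.0633] F [-0.23 -0.8   5.35] w 0.0002 g 2.7
0.0633289194779551
```

At 5 N the pad stands at 63.3 mm and does not sink. A free pad would have sunk to about 59 mm, so two shims are enough. I'll check that the stack is square.

```bash
python3 - <<'E'
from h import *
r=ctrl.move_straight(loc(0,0,.085),O(YAW),feed=.1)
ctrl.move_straight(loc(0,-.10,.16),O(YAW),feed=.25)
st=ctrl.state(); w=ctrl.camera("wrist"); T=wristT(st,w); np.savez("w3.npz",T=T,K=w["intrinsics"])
cv2.imwrite("pics/w3.png",cv2.resize(w["image"][0:220,180:470],None,fx=2.7,fy=2.7,interpolation=cv2.INTER_CUBIC)); say("x")
for p in [(-.018,-.05),(.018,-.05),(-.018,.05),(.018,.05)]:
    q=np.linalg.inv(T)@np.r_[loc(*p,.010),1]; q=w["intrinsics"]@(q[:3]/q[2]); print(p,((q[:2]-[180,0])*2.7).round(0))
s=ctrl.camera("scene"); cv2.imwrite("pics/s3.png",cv2.resize(s["image"][225:295,300:400],None,fx=7,fy=7,interpolation=cv2.INTER_CUBIC))
E
```

```text
x 25.71 [ 0.565  -0.0059  0.1584] F [ 0.37 -0.22  0.14] w -0.0002 g 0.0
(-0.018, -0.05) [315. 388.]
(0.018, -0.05) [459. 388.]
(-0.018, 0.05) [308. -63.]
(0.018, 0.05) [468. -63.]
```

View pics/w3.png

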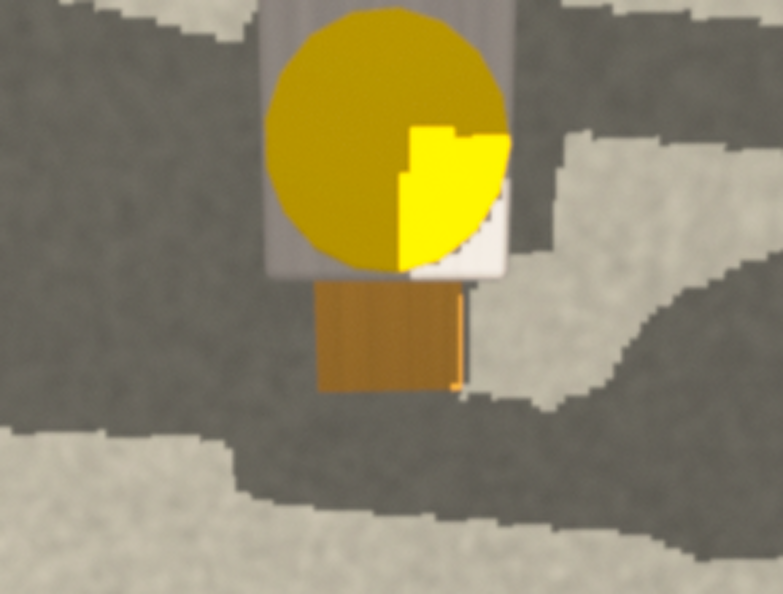

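View pics/s3.png

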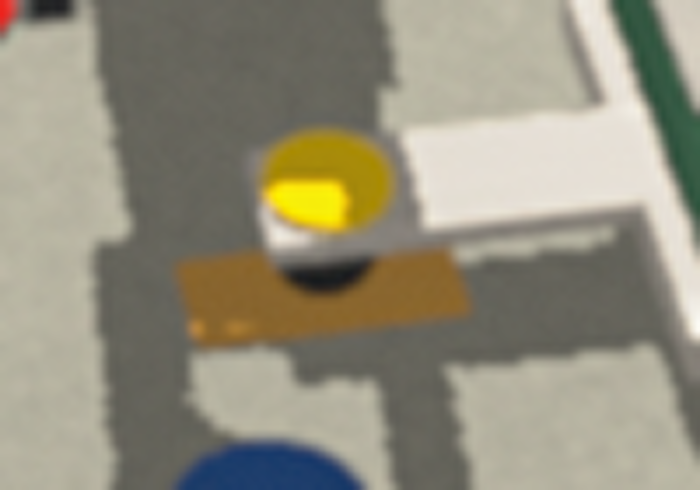

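The stack is square and centred under the foot: its end edge runs from (317,390) to (462,389), against a prediction of (315,388) to (459,388). I'll do one final gentle press, back off and hand in.

```bash
python3 - <<'E'
from h import *
ctrl.move_straight(loc(0,0,.085),O(YAW),feed=.2)
ctrl.move_straight(loc(0,0,.067),feed=.06); ctrl.dwell(.2)
r=ctrl.move_straight(loc(0,0,.058),feed=.012,f_stop=7); ctrl.dwell(.5); say(f"press {r}")
ctrl.move_straight(loc(0,0,.09),feed=.05)
ctrl.move_straight(loc(0,-.06,.2),feed=.2); ctrl.dwell(.5); say("clear")
ctrl.close_job()
E
```

```text
press True 28.15 [0.5702 0.093  0.0633] F [-0.3  -0.18  5.24] w 0.0003 g 2.7
clear 30.13 [0.5674 0.0332 0.1998] F [ 0.07 -0.24  0.5 ] w -0.0001 g 0.0
the job is handed in; nothing more can be done
```

I slid two shims squarely under the ball foot, the pad held firm at 63.3 mm under two gentle presses of about 5 N, and I let go and handed the job in at about 30 s; the two spare shims were left on the mat and the bystanders untouched.

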